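# Show the cured transformer coil to the inspection camera

## Task

The transformer coil, the one with square flanges and a row of solder tags along one edge, has cured: lift it straight up off its post on the curing stand and show its tags to the inspection camera. Hold it in the air with the row of tags at the camera's point of sharp focus, 120 mm straight out from the lens, facing the lens squarely and not rolled in the picture, the coil's top still the upper side; keep the fingers off the tags and leave the camera, the other coils and everything else on the bench undisturbed. Finish while holding it there, still: do not put it down or let go.

Things in the scene. Friction and masses are not known exactly. Their poses are not given: they have to be found in the camera images.
- stand: curing stand, fixed: plywood base 100 (x) x 300 (y) x 15 mm with three upright posts in a row along y, at y = -100, 0, +100 mm. Each has a shoulder 32 mm in diameter, top 35 mm above the bench, on which a coil rests, and a 12 mm pin through the coil that ends 83 mm above the bench. One coil on each post, in any order. Origin: centre of the base's underside, z up
- coil_center (a point): centre of the transformer coil, half-way up (52 mm above the bench at the start). About 0.16 kg, copper winding 41 mm in diameter between black square flanges 44 x 44 x 4 mm, 34 mm high, 17 mm hole (2.5 mm play on the pin). x points to the side with the tags, z up along the axis. Grip it on the plain flange edges across y (44 mm). It must rise 48 mm to clear the pin
- coil_tags: row of five brass solder tags on the transformer coil, 42 mm long along y, 4 to 6 mm thick, standing 14 mm out from one edge of the top flange. Origin: middle of the row at the tags' outer tips, 36 mm along x and 15 mm up along z from the coil's centre. x points straight out of the coil (the side to show the lens), z up. Not to be touched
- choke_tall_center (a point): bystander: centre of a coil with round flanges 48 mm in diameter, 40 mm high, no tags, on another post of the stand
- choke_flat_center (a point): bystander: centre of a coil with round flanges 42 mm in diameter, 22 mm high, no tags, on another post of the stand
- cam_focus (a point): the inspection camera's point of sharp focus, in mid-air 120 mm in front of the lens glass: where the middle of the tag row must be. x points from here to the lens (the camera stands on the far side and looks towards the robot and 10 to 30 degrees down, so x slopes up and away from the robot), y is level, z is up in the picture. The coil's x, y, z must be parallel to these
- cam_lens (a point): middle of the camera's lens glass, same axes as the focus point. The camera is a tube 44 mm in diameter and 108 mm long, lens at the end nearest the robot, clamped to a 16 mm steel post 418 mm tall that stands about 115 to 127 mm behind the lens
- cam_stand: the camera's stand, fixed to the bench: grey base plate 150 x 150 x 14 mm, centred 15 mm towards the camera's front (-x) from the post. Origin: on the bench under the post's axis; the camera looks towards -x
- mug: bystander: blue plastic mug with a spoon in it, 94 mm in diameter, 95 mm high, spoon up to 160 mm, handle at +y. Origin: centre of the underside
- multimeter: bystander: grey multimeter lying flat, 150 (x) x 76 x 44 mm. Origin: centre of the underside
- phone: bystander: grey keypad phone lying flat, 112 (x) x 48 x 15 mm. Origin: centre of the underside
- screwdriver_grip (a point): bystander: grip of a black-handled screwdriver lying on the bench, about 200 mm long
- carton: bystander: open cardboard carton 115 x 165 x 75 mm with white power adapters in it. Origin: centre of the underside
- lantern: bystander: solar lantern with a white base 156 mm in diameter, four black rods, clear chimney and white cap, 305 mm high. Origin: centre of the underside
There are look-alikes about, which are no part of the job. What is shaped like the part that bears coil_center but pink is not meant.

How it is judged:
On the way:
1. the transformer coil is off its post: its underside is above the top of the pin (z of coil_center in the frame of stand above 0.102 m), for 0.1 s.
At the end, for the whole second after the job is handed in: Held by the fingers alone, in the air, still (20 mm/s, 0.15 rad/s): middle of the tags within 15 mm of the focus point, facing the lens and unrolled within 0.2 rad, top side up; camera focus within 10 mm, other coils and bystanders within 30 mm of their start (distance between coil_tags and cam_focus below 0.015 m and angle between the x axis of coil_tags and the x axis of cam_focus, either way round below 0.2 rad and angle between the z axis of coil_tags and the z axis of cam_focus, either way round below 0.2 rad and x of coil_center in the frame of cam_focus below -0.01 m and z of coil_center in the frame of cam_focus below 0 m and angle between coil_tags's own z axis and vertical below 1 rad and height (world z) of coil_center above 0.1 m and contact force between coil and the fingers above 2 N and contact force between coil and stand below 0.3 N and contact force between coil and cam_stand below 0.3 N and linear speed of coil_tags below 0.02 m/s and angular speed of coil_tags below 0.15 rad/s and distance of each of choke_tall_center, choke_flat_center, mug, multimeter, phone, screwdriver_grip, carton, lantern from where it was at the start of the episode below 0.03 m and distance of cam_focus from where it was at the start of the episode below 0.01 m); the arm keeps its last pose, push and grip.
It fails at once if the fingers press on the solder tags (contact force between coil_tags and the fingers above 1.5 N).
It fails at once if the camera is knocked out of place (its focus point shifts by more than 10 mm) (distance of cam_focus from where it was at the start of the episode above 0.01 m).
It fails at once if another coil or a bystander is moved by more than 30 mm (distance of any of choke_tall_center, choke_flat_center, mug, multimeter, phone, screwdriver_grip, carton, lantern from where it was at the start of the episode above 0.03 m).
It also fails if it takes over 42 s, if anything falls off the work surface, if the arm or the gripper's body presses on something with over 40 N, if the wrist force passes 120 N, or if a joint passes its speed limit or range.

## Robot

A 6-joint arm with a two-finger parallel gripper is mounted at the origin on the work surface. World frame = base frame: x ahead of the robot, y to its left, z up, the work surface at z = 0. Lengths are in m, angles in rad, forces in N, time in s.
With the tool pointing down it reaches from about 0.325 to 0.875 m from the base axis. Payload 4.4 kg.
Tool frame: the origin (TCP) lies at the very end of the fingers, on their centre line; the grasp point (between the pads) lies 19 mm behind it; y points along the fingers, z is the direction in which the jaws open and shut, and the axes are right-handed (so a half turn about y gives the same grasp; the last joint's range is limited). The gripper opens to 85 mm and grips with 20 to 120 N. Pads are 22 mm wide; open, the fingers measure 114 mm over their backs; the gripper's body (76 mm by 85 mm) begins 54 mm behind the grasp point. The pads swing forward as they close: fully open they stand 13 mm farther back than shut.
Start: joints at [1.034, 0.207, 1.542, -0, 1.393, -0.15], TCP at [0.216, 0.533, 0.231] pointing down, gripper open.
Joint ranges: [-2.73, 2.73], [-0.86, 2.22], [0.23, 2.46], [-1.11, 4.25], [0.08, 2.63], [-2.82, 2.82]. Speed limits (rad/s): [2.79, 2.79, 3.14, 3.14, 3.14, 3.14].

## Interface

Orientations are given as a unit quaternion [x, y, z, w].
In Python, from rig import bot, optics, nets gives the robot as it stands.
- The arm moves only by the tool carry_out, never from a script. Its argument "commands" is text: rows parted by semicolons, each of 7 numbers parted by spaces: the shift along the tool's x, y, z in m, then the turn, a rotation vector about the tool's x, y, z in rad, then the finger opening in m, from 0 to 0.0854. A call has 1 to 12 rows; each row shifts and turns the commanded pose from where the row before left it, along the tool's axes as they then stand; what a row does not reach is not made up. A row lasts 1/8 s, in which the tool goes at most 62.5 mm and 10.7 degrees, less where a joint would pass 70% of its speed; a pose out of reach is approached as far as the arm can. A call is refused whole if a number of a shift passes 0.0625 or a number of a turn 0.188, either way. A call with a gripper value outside its range is refused whole. The fingers move at their own pace and stop on an object; "squeeze" is the grip in N (left out, the last holds). Time passes only in rows, so rows that do not move let the fingers close. It gives the time, the measured TCP pose, the force and the opening at its end, in the units of the state.
- bot.get_obs(): the state, without advancing time (a new reading comes with each control period).
- optics.capture(name): name is "side" or "top"; returns a dict with "image" (420x560x3 uint8, blue, green, red), "depth" (420x560 float32, m along the optical axis (not along the pixel's ray), 0 where there is no reading), "intrinsics" (3x3 intrinsics, pixels), "world_from_camera" (4x4, takes a point from camera to world coordinates). Camera axes: x right, y down, z forward; pixel columns grow to the right and rows downward; lengths in m; the calibration is good to about 2 mm. A picture is of the moment at which its call begins.
- bot.finish_job(): hands the job in, once; it reports no verdict.
Trained networks look in a picture, given as the dict that the camera call returned (one of the last four; its "shot" number tells which), for a name from the list of things; names that differ only in an ending like _2 or _b are one class to them, and where a whole thing is asked for, a point or a joint stands for the part that bears it (a point fixed in the world has none). Each returns a list of dicts, best first, with "score" (0 to 1); they miss things now and then, are a little off and sometimes report something else, mostly with a low value. They report only what shows in the picture. A call takes as long as a camera call. They do not tell look-alikes from the thing itself.
- nets.cut_out(picture, label): "region" (420x560 bool, what is visible of it).
- nets.mark_of(picture, label): "xyz" ([x, y, z] in m, in the coordinates of the camera as it stood for that picture, good to about 4 mm: a listed point, or the origin of a listed thing).
The state is a dict: "t": time; "joints": joint angles; "joint_velocities": joint speeds; "effort": joint torques, N m; "ee_pos": TCP position; "eef_rot": TCP orientation; "force": force on the tool from outside, world axes, zero at the start; "torque": the same for the moment, N m; "opening": finger opening in m.
Only numpy, scipy, OpenCV 4.12 (cv2) and the standard library are available. Lean on these libraries where they do the work, as an engineer would, in place of code of your own. Each camera call takes 0.05 s, during which the arm holds its last target. There are 200 camera calls.

## Working session

There is one attempt and no reset: what is moved stays moved. The work goes in short steps, Python scripts to look and compute and a tool call to move; the robot and the scene stay as the last step left them, time stands still between calls to the robot, and variables do not carry over. Pictures are saved under pics/ and viewed, about 8 in all and at most 12, crops included, and the job is handed in when it is done.

Besides the shell and the picture viewer there is one more tool, called after "Emit:" by a JSON object that holds its "op" and its "data". carry_out: Moves the arm, as the interface text tells. Its arguments: {"type":"object","properties":{"commands":{"type":"string"},"squeeze":{"type":"number"}},"required":["commands"]}

```bash
mkdir -p pics; cat > h.py <<'E'
import numpy as np, cv2
from rig import bot, optics, nets
from scipy.spatial.transform import Rotation as R
def w(p,x):
    T=p["world_from_camera"]; return T[:3,:3]@np.array(x)+T[:3,3]
E
python3 - <<'E'
from h import *
o=bot.get_obs(); print(o["t"],o["ee_pos"],o["eef_rot"],R.from_quat(o["eef_rot"]).as_matrix().round(3).tolist())
ims=[]
for n in("side","top"):
    p=optics.capture(n); cv2.imwrite(f"pics/{n}0.png",p["image"]); print(n,p["world_from_camera"].round(3).tolist(),p["intrinsics"].tolist())
    for l in "stand coil_center coil_tags choke_tall_center choke_flat_center cam_focus cam_lens cam_stand mug multimeter phone screwdriver_grip carton lantern".split():
        print(l,[(round(m["score"],2),w(p,m["xyz"]).round(3).tolist()) for m in nets.mark_of(p,l)[:3]])
E
```

```text
0.0 [0.2159839  0.53205191 0.23009648] [ 0.69477968 -0.13582433  0.135273   -0.69320572] [[0.927, -0.001, 0.376], [-0.376, -0.002, 0.927], [-0.0, -1.0, -0.002]]
side [[0.939, -0.206, 0.275, 0.241], [-0.343, -0.518, 0.783, -0.918], [-0.019, -0.83, -0.557, 0.792], [0.0, 0.0, 0.0, 1.0]] [[419.684671587755, 0.0, 278.7895455598272], [0.0, 419.684671587755, 205.93723089745495], [0.0, 0.0, 1.0]]
stand [(0.83, [0.516, -0.185, -0.001])]
coil_center [(0.84, [0.278, -0.265, 0.013]), (0.81, [0.529, -0.28, 0.055]), (0.69, [0.476, -0.415, 0.02])]
coil_tags [(0.55, [0.567, -0.285, 0.066]), (0.45, [0.274, -0.226, 0.032]), (0.17, [0.633, 0.205, 0.295])]
choke_tall_center [(0.95, [0.513, -0.178, 0.055])]
choke_flat_center [(0.69, [0.74, -0.294, 0.001]), (0.64, [0.494, -0.085, 0.044])]
cam_focus [(0.34, [0.743, -0.294, 0.001])]
cam_lens [(0.64, [0.631, 0.209, 0.291])]
cam_stand [(0.61, [0.754, 0.196, -0.001])]
mug [(0.81, [0.759, -0.072, 0.003])]
multimeter [(0.86, [0.404, 0.317, -0.0])]
phone [(0.59, [0.385, 0.128, 0.007])]
screwdriver_grip [(0.61, [0.387, -0.17, 0.014])]
carton [(0.9, [0.738, -0.296,
[... 439 characters left out ...]
[(0.49, [0.57, -0.294, 0.068]), (0.38, [0.44, -0.412, 0.035]), (0.36, [0.274, -0.226, 0.029])]
choke_tall_center [(0.66, [0.521, -0.183, 0.05])]
choke_flat_center [(0.67, [0.495, -0.086, 0.049])]
cam_focus []
cam_lens [(0.94, [0.634, 0.209, 0.288])]
cam_stand [(0.72, [0.754, 0.202, -0.002])]
mug [(0.71, [0.761, -0.075, 0.006])]
multimeter [(0.97, [0.406, 0.318, -0.001])]
phone [(0.87, [0.386, 0.128, -0.007]), (0.65, [0.755, 0.202, -0.003]), (0.56, [0.496, -0.084, 0.051])]
screwdriver_grip [(0.66, [0.384, -0.174, 0.011])]
carton [(0.63, [0.744, -0.296, 0.001]), (0.3, [0.388, -0.168, 0.009])]
lantern [(0.93, [0.595, -0.546, 0.0]), (0.73, [0.537, -0.287, 0.051]), (0.31, [0.571, -0.291, 0.067])]
```

View pics/side0.png

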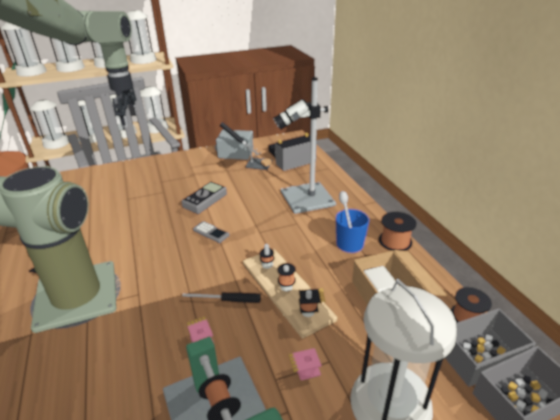

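View pics/top0.png

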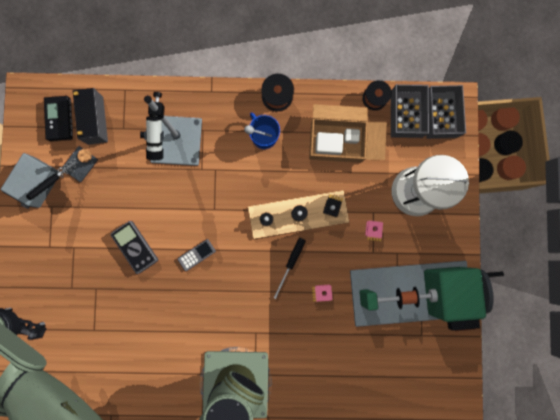

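```bash
cat > m.py <<'E'
from h import *
from scipy.optimize import least_squares
def pts(p,mask):
    v,u=np.nonzero(mask&(p["depth"]>0)); z=p["depth"][v,u]; K=p["intrinsics"]
    c=np.c_[(u-K[0,2])*z/K[0,0],(v-K[1,2])*z/K[1,1],z]
    T=p["world_from_camera"]; return c@T[:3,:3].T+T[:3,3],p["image"][v,u]
E
python3 - <<'E'
from m import *
A=[];crops=[]
for n in("side","top"):
    p=optics.capture(n)
    full=np.ones(p["depth"].shape,bool)
    P,c=pts(p,full)
    # camera tube
    k=(np.abs(P[:,0]-.68)<.12)&(np.abs(P[:,1]-.2)<.07)&(P[:,2]>.22)&(P[:,2]<.46)
    Q=P[k]; print(n,len(Q)); A.append(Q); np.save(f"{n}_tube.npy",np.c_[Q,c[k]])
    k=(np.hypot(P[:,0]-.545,P[:,1]+.284)<.05)&(P[:,2]>.055)&(P[:,2]<.076)
    Q=P[k]; print("coil top",len(Q))
    m=cv2.minAreaRect(Q[:,:2].astype(np.float32)*1000); print(m)
    np.save(f"{n}_coil.npy",np.c_[Q,c[k]])
    for ctr,h in(((.545,-.284,.06),30),((.66,.2,.3),40)):
        T=np.linalg.inv(p["world_from_camera"]); q=p["intrinsics"]@(T[:3,:3]@np.array(ctr)+T[:3,3]); u,v=(q[:2]/q[2]).astype(int)
        print(u,v)
        crops.append(cv2.resize(p["image"][max(0,v-h):v+h,max(0,u-h):u+h],(400,300) if 0 else (300,300),interpolation=cv2.INTER_CUBIC))
cv2.imwrite("pics/crops.png",np.vstack([np.hstack(crops[:2]),np.hstack(crops[2:])]))
E
```

```text
side 1006
coil top 368
((539.625244140625, -282.9996337890625), (48.820220947265625, 58.22344207763672), 72.97685241699219)
313 297
284 120
top 1142
coil top 251
((540.940673828125, -283.2462158203125), (44.5063362121582, 58.50375747680664), 73.1463851928711)
333 204
156 148
```

View pics/crops.png

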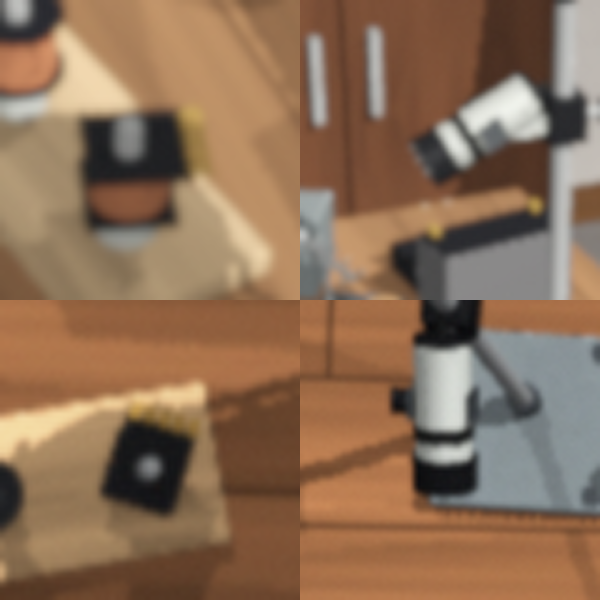

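```bash
python3 - <<'E'
from m import *
for names in(["side"],["top"],["side","top"]):
    D=np.vstack([np.load(f"{n}_tube.npy") for n in names])[:,:3]
    D=D[D[:,0]<.735]
    def f(x,D):
        a=np.array([np.cos(x[3])*np.cos(x[2]),np.sin(x[2])*np.cos(x[3]),np.sin(x[3])])  # towards lens->post reversed
        d=D-np.array([.66,x[0],x[1]]); t=d@a
        return np.linalg.norm(d-np.outer(t,a),axis=1)-.022
    r=least_squares(f,[.2,.31,0,.35],args=(D,),loss="cauchy",f_scale=.002)
    x=r.x; a=np.array([np.cos(x[3])*np.cos(x[2]),np.sin(x[2])*np.cos(x[3]),np.sin(x[3])])
    ok=abs(f(x,D))<.004; t=(D[ok]-[.66,x[0],x[1]])@a; tm=np.percentile(t,1); lens=np.array([.66,x[0],x[1]])+a*tm
    print(names,len(D),ok.sum(),"yaw,pitch deg",np.degrees(x[2:]),"lens",lens, "focus",lens-.12*a,"t",np.percentile(t,[0,1,50,99]))
E
```

```text
['side'] 524 442 yaw,pitch deg [-1.05163077 25.3839778 ] lens [0.63440109 0.20866451 0.29190332] focus [0.52600472 0.21065429 0.24046142] t [-0.02964469 -0.02833923  0.02392451  0.07648853]
['top'] 775 633 yaw,pitch deg [-2.07489543 24.04674819] lens [0.63641584 0.20738595 0.29114502] focus [0.52690209 0.21135359 0.2422472 ] t [-0.02699692 -0.02584242  0.02777443  0.0797106 ]
['side', 'top'] 1299 1052 yaw,pitch deg [-1.63974908 24.5187865 ] lens [0.63515076 0.20795509 0.29104641] focus [0.52601644 0.21107926 0.24124742] t [-0.02884083 -0.02732329  0.02702135  0.07864947]
```

```bash
cat > go.py <<'E'
import sys
from h import *
from scipy.linalg import expm,logm
def rot(yaw,pitch):  # coil yaw/pitch deg -> tool axes
    C=R.from_euler("ZY",[yaw,-pitch],degrees=True).as_matrix()
    return np.c_[C[:,0],-C[:,2],C[:,1]]
def plan(pos,yaw,pitch,n,o=None):
    o=o or bot.get_obs(); T=np.eye(4);T[:3,:3]=R.from_quat(o["eef_rot"]).as_matrix();T[:3,3]=o["ee_pos"]
    G=np.eye(4);G[:3,:3]=rot(yaw,pitch);G[:3,3]=pos
    E=np.linalg.inv(T)@G; D=expm(np.real(logm(E))/n)
    print("rows",n,D[:3,3].round(4),R.from_matrix(D[:3,:3]).as_rotvec().round(4),"total",E[:3,3].round(4),R.from_matrix(E[:3,:3]).as_rotvec().round(3))
    mid=[(T@np.linalg.matrix_power(D,k))[:3,3].round(3).tolist() for k in (n//4,n//2,3*n//4)]
    print("mid",mid)
if __name__=="__main__":
    a=[float(x) for x in sys.argv[1:]]; plan(a[:3],a[3],a[4],int(a[5])); 
    o=bot.get_obs(); print(o["t"],o["force"],o["opening"],np.round(o["joints"],2))
E
python3 go.py .5335 -.281 .15 -17 0 20
```

```text
rows 20 [ 0.0286  0.0041 -0.033 ] [-0.     -0.0045  0.    ] total [ 0.6     0.0813 -0.6346] [-0.    -0.089  0.   ]
mid [[0.289, 0.327, 0.211], [0.366, 0.122, 0.191], [0.447, -0.08, 0.17]]
1.6 [-0.04428727  0.73155155  0.77378371] 0.08576443834716399 [ 1.03  0.21  1.54 -0.    1.39 -0.15]
```

Emit:
{"op": "carry_out", "data": {"commands": "0.0286 0.004 -0.033 0 -0.0045 0 0.065;0.0286 0.004 -0.033 0 -0.0045 0 0.065;0.0286 0.004 -0.033 0 -0.0045 0 0.065;0.0286 0.004 -0.033 0 -0.0045 0 0.065;0.0286 0.004 -0.033 0 -0.0045 0 0.065;0.0286 0.004 -0.033 0 -0.0045 0 0.065;0.0286 0.004 -0.033 0 -0.0045 0 0.065;0.0286 0.004 -0.033 0 -0.0045 0 0.065;0.0286 0.004 -0.033 0 -0.0045 0 0.065;0.0286 0.004 -0.033 0 -0.0045 0 0.065"}}

```text
t: 2.85
ee_pos: [0.366, 0.121, 0.1915]
eef_rot: [-0.697, 0.119, -0.12, 0.697]
force: [0.4, 0.1, -0.3]
opening: 0.065
```

Emit:
{"op": "carry_out", "data": {"commands": "0.0286 0.004 -0.033 0 -0.0045 0 0.065;0.0286 0.004 -0.033 0 -0.0045 0 0.065;0.0286 0.004 -0.033 0 -0.0045 0 0.065;0.0286 0.004 -0.033 0 -0.0045 0 0.065;0.0286 0.004 -0.033 0 -0.0045 0 0.065;0.0286 0.004 -0.033 0 -0.0045 0 0.065;0.0286 0.004 -0.033 0 -0.0045 0 0.065;0.0286 0.004 -0.033 0 -0.0045 0 0.065;0.0286 0.004 -0.033 0 -0.0045 0 0.065;0.0286 0.004 -0.033 0 -0.0045 0 0.065;0 0 0 0 0 0 0.065;0 0 0 0 0 0 0.065"}}

```text
t: 4.35
ee_pos: [0.5325, -0.2804, 0.1509]
eef_rot: [-0.699, 0.105, -0.104, 0.7]
force: [-0.3, -0.1, -0.3]
opening: 0.0649
```

```bash
python3 go.py .5335 -.281 .03 -17 0 8; python3 - <<'E'
from h import *
c=[]
for n in("side","top"):
    p=optics.capture(n)
    T=np.linalg.inv(p["world_from_camera"]); q=p["intrinsics"]@(T[:3,:3]@np.array((.535,-.281,.12))+T[:3,3]); u,v=(q[:2]/q[2]).astype(int)
    c.append(cv2.resize(p["image"][v-60:v+60,u-60:u+60],(400,400),interpolation=cv2.INTER_CUBIC))
cv2.imwrite("pics/above.png",np.hstack(c))
E
```

```text
rows 8 [ 0.0001  0.0151 -0.    ] [-0.0001  0.0001 -0.0001] total [ 0.0012  0.1209 -0.0004] [-0.001  0.001 -0.001]
mid [[0.533, -0.281, 0.121], [0.533, -0.281, 0.09], [0.533, -0.281, 0.06]]
4.35 [-0.26902398 -0.06498437 -0.32950582] 0.06493787058991125 [-0.63  0.34  1.55  0.    1.26 -1.9 ]
```

View pics/above.png

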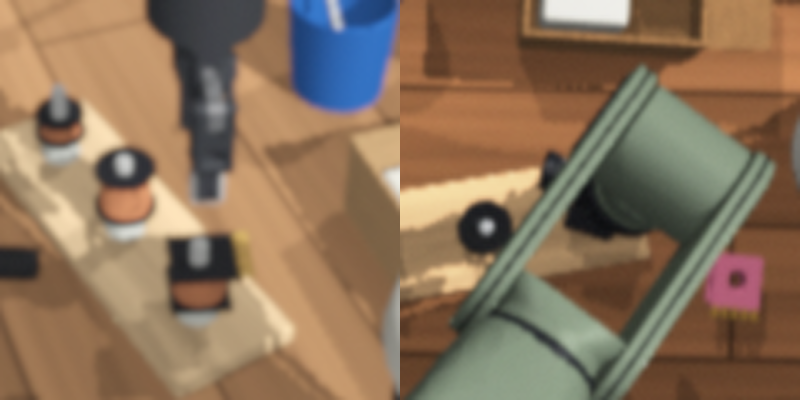

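Side view (left): fingers hang in line above the coil, which sits third on the stand with its tags at about (240,250) in the crop. The top view is blocked by the arm. I'll descend now.

Emit:
{"op": "carry_out", "data": {"commands": "0.001 0.015 0 0 0 0 0.065;0 0.015 0 0 0 0 0.065;0 0.015 0 0 0 0 0.065;0 0.015 0 0 0 0 0.065;0 0.015 0 0 0 0 0.065;0 0.015 0 0 0 0 0.065;0 0.015 0 0 0 0 0.065;0 0.015 0 0 0 0 0.065;0 0 0 0 0 0 0.065;0 0 0 0 0 0 0.065"}}

```text
t: 5.7
ee_pos: [0.5342, -0.2815, 0.0315]
eef_rot: [0.699, -0.104, 0.104, -0.699]
force: [0.1, -0.1, -1.0]
opening: 0.0653
```

```bash
python3 - <<'E'
from h import *
p=optics.capture("side")
cv2.imwrite("pics/down.png",cv2.resize(p["image"][255:345,260:380],(800,600),interpolation=cv2.INTER_CUBIC))
for l in("coil_center","coil_tags"):print(l,[(round(m["score"],2),w(p,m["xyz"]).round(3).tolist()) for m in nets.mark_of(p,l)[:3]])
o=bot.get_obs();print(o["ee_pos"],o["force"])
E
```

```text
coil_center [(0.93, [0.474, -0.418, 0.019]), (0.81, [0.28, -0.264, 0.014]), (0.75, [0.528, -0.278, 0.055])]
coil_tags [(0.61, [0.567, -0.285, 0.064]), (0.54, [0.436, -0.411, 0.028]), (0.37, [0.273, -0.229, 0.033])]
[ 0.53456766 -0.28168434  0.03218022] [ 0.31066007 -0.14398514  0.51282511]
```

View pics/down.png

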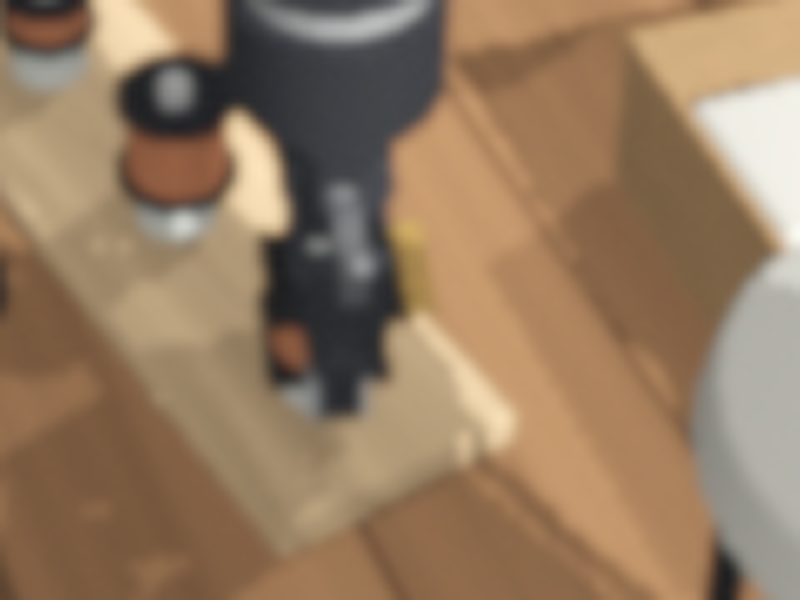

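Fingers straddle the coil, and the tags at about (410,265) in the crop are clear of the near finger. I'll close, shifted slightly away from the tags.

Emit:
{"op": "carry_out", "data": {"commands": "-0.002 0.001 0 0 0 0 0.06;0 0 0 0 0 0 0.05;0 0 0 0 0 0 0.045;0 0 0 0 0 0 0.04;0 0 0 0 0 0 0.03;0 0 0 0 0 0 0.03;0 0 0 0 0 0 0.03;0 0 0 0 0 0 0.03", "squeeze": 50}}

```text
t: 6.85
ee_pos: [0.5322, -0.2808, 0.0306]
eef_rot: [0.699, -0.104, 0.104, -0.699]
force: [-0.3, 1.3, 3.8]
opening: 0.0432
```

Emit:
{"op": "carry_out", "data": {"commands": "0 -0.006 0 0 0 0 0.03;0 -0.01 0 0 0 0 0.03;0 -0.012 0 0 0 0 0.03;0 -0.012 0 0 0 0 0.03;0 -0.012 0 0 0 0 0.03;0 -0.012 0 0 0 0 0.03;0 -0.012 0 0 0 0 0.03;0 -0.012 0 0 0 0 0.03;0 -0.012 0 0 0 0 0.03;0 -0.02 0 0 0 0 0.03;0 -0.02 0 0 0 0 0.03;0 0 0 0 0 0 0.03"}}

```text
t: 8.35
ee_pos: [0.5334, -0.2816, 0.1728]
eef_rot: [0.7, -0.103, 0.106, -0.699]
force: [0.7, 0.2, -1.3]
opening: 0.0434
```

```bash
python3 - <<'E'
from m import *
o=bot.get_obs();t=o["ee_pos"];print(t,o["force"],o["opening"])
for n in("side","top"):
    p=optics.capture(n)
    if n=="side":
        T=np.linalg.inv(p["world_from_camera"]); q=p["intrinsics"]@(T[:3,:3]@np.array((t[0],t[1],t[2]+.03))+T[:3,3]); u,v=(q[:2]/q[2]).astype(int)
        cv2.imwrite("pics/lift.png",cv2.resize(p["image"][v-45:v+45,u-60:u+60],(800,600),interpolation=cv2.INTER_CUBIC))
    for l in("coil_center","coil_tags"):print(l,[(round(m["score"],2),w(p,m["xyz"]).round(3).tolist()) for m in nets.mark_of(p,l)[:4]])
E
# provisional plan
python3 go.py .505 .212 .195 -2 24.5 24
```

```text
[ 0.53335054 -0.28162486  0.17278044] [ 0.6569202   0.16407299 -1.33909878] 0.043395017350532514
coil_center [(0.71, [0.279, -0.265, 0.013]), (0.6, [0.53, -0.276, 0.195]), (0.57, [0.475, -0.417, 0.018]), (0.35, [0.514, -0.181, 0.056])]
coil_tags [(0.62, [0.438, -0.407, 0.031]), (0.6, [0.276, -0.228, 0.029]), (0.39, [0.565, -0.294, 0.207])]
coil_center [(0.7, [0.281, -0.259, 0.018]), (0.66, [0.477, -0.413, 0.021])]
coil_tags [(0.55, [0.442, -0.412, 0.034])]
rows 24 [-0.0043 -0.0018  0.0201] [ 0.0023 -0.0107 -0.0178] total [-0.1687 -0.0253  0.4631] [ 0.055 -0.257 -0.427]
mid [[0.538, -0.157, 0.179], [0.535, -0.033, 0.188], [0.524, 0.09, 0.193]]
8.65 [-0.20132833 -0.22393399 -1.85239286] 0.04308919137601532 [-0.63  0.32  1.54 -0.    1.29 -1.9 ]
```

View pics/lift.png

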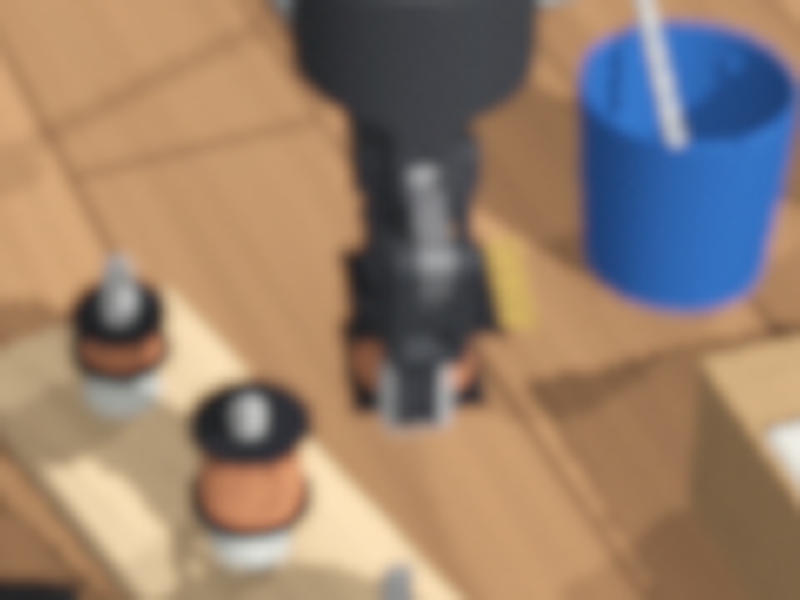

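The coil hangs upright between the pads, with the tags at about (510,285) in the crop free and the other coils in place. Next I'll carry it to the focus point.

```bash
python3 go.py .506 .2126 .1916 -2 24.5 24
```

```text
rows 24 [-0.0043 -0.0017  0.0201] [ 0.0023 -0.0107 -0.0178] total [-0.1679 -0.0219  0.464 ] [ 0.055 -0.257 -0.427]
mid [[0.538, -0.157, 0.178], [0.536, -0.033, 0.186], [0.525, 0.09, 0.191]]
8.65 [-0.20132833 -0.22393399 -1.85239286] 0.04308919137601532 [-0.63  0.32  1.54 -0.    1.29 -1.9 ]
```

Emit:
{"op": "carry_out", "data": {"commands": "-0.004 -0.0017 0.01 0.0023 -0.0107 -0.0178 0.03;-0.0043 -0.0017 0.0201 0.0023 -0.0107 -0.0178 0.03;-0.0043 -0.0017 0.0201 0.0023 -0.0107 -0.0178 0.03;-0.0043 -0.0017 0.0201 0.0023 -0.0107 -0.0178 0.03;-0.0043 -0.0017 0.0201 0.0023 -0.0107 -0.0178 0.03;-0.0043 -0.0017 0.0201 0.0023 -0.0107 -0.0178 0.03;-0.0043 -0.0017 0.0201 0.0023 -0.0107 -0.0178 0.03;-0.0043 -0.0017 0.0201 0.0023 -0.0107 -0.0178 0.03;-0.0043 -0.0017 0.0201 0.0023 -0.0107 -0.0178 0.03;-0.0043 -0.0017 0.0201 0.0023 -0.0107 -0.0178 0.03;-0.0043 -0.0017 0.0201 0.0023 -0.0107 -0.0178 0.03;-0.0043 -0.0017 0.0201 0.0023 -0.0107 -0.0178 0.03"}}

```text
t: 10.15
ee_pos: [0.5338, -0.0424, 0.1876]
eef_rot: [0.702, 0.018, 0.135, -0.699]
force: [-0.3, -0.3, -1.2]
opening: 0.0434
```

Emit:
{"op": "carry_out", "data": {"commands": "-0.0043 -0.0017 0.0201 0.0023 -0.0107 -0.0178 0.03;-0.0043 -0.0017 0.0201 0.0023 -0.0107 -0.0178 0.03;-0.0043 -0.0017 0.0201 0.0023 -0.0107 -0.0178 0.03;-0.0043 -0.0017 0.0201 0.0023 -0.0107 -0.0178 0.03;-0.0043 -0.0017 0.0201 0.0023 -0.0107 -0.0178 0.03;-0.0043 -0.0017 0.0201 0.0023 -0.0107 -0.0178 0.03;-0.0043 -0.0017 0.0201 0.0023 -0.0107 -0.0178 0.03;-0.0043 -0.0017 0.0201 0.0023 -0.0107 -0.0178 0.03;-0.0043 -0.0017 0.0201 0.0023 -0.0107 -0.0178 0.03;-0.0043 -0.0017 0.0201 0.0023 -0.0107 -0.0178 0.03;-0.0043 -0.0017 0.0201 0.0023 -0.0107 -0.0178 0.03;-0.0043 -0.0017 0.015 0.0023 -0.0107 -0.0178 0.03"}}

```text
t: 11.65
ee_pos: [0.5035, 0.198, 0.1933]
eef_rot: [0.693, 0.139, 0.163, -0.688]
force: [-0.8, 0.5, -1.3]
opening: 0.0433
```

```bash
python3 go.py .506 .2126 .1916 -2 24.5 4
```

```text
rows 4 [0.0003 0.0006 0.0037] [-0.0001  0.0002  0.0007] total [0.0011 0.0024 0.0146] [-0.     0.001  0.003]
mid [[0.504, 0.202, 0.193], [0.505, 0.205, 0.192], [0.505, 0.209, 0.192]]
11.65 [-0.75354489  0.48818311 -1.31428929] 0.043298333243831595 [ 0.29 -0.05  1.97 -0.18  0.83 -1.15]
```

Emit:
{"op": "carry_out", "data": {"commands": "0.0003 0.0006 0.0037 0 0 0.001 0.03;0.0003 0.0006 0.0037 0 0 0.001 0.03;0.0003 0.0006 0.0037 0 0 0.001 0.03;0.0002 0.0006 0.0035 0 0 0 0.03;0 0 0 0 0 0 0.03;0 0 0 0 0 0 0.03;0 0 0 0 0 0 0.03"}}

```text
t: 12.52
ee_pos: [0.5067, 0.2109, 0.1916]
eef_rot: [0.694, 0.137, 0.162, -0.688]
force: [0.1, 0.2, -1.0]
opening: 0.0434
```

```bash
python3 go.py .506 .2126 .1916 -2 24.5 4; python3 - <<'E'
from m import *
c=[]
for n in("side","top"):
    p=optics.capture(n)
    T=np.linalg.inv(p["world_from_camera"]); q=p["intrinsics"]@(T[:3,:3]@np.array((.54,.21,.24))+T[:3,3]); u,v=(q[:2]/q[2]).astype(int)
    c.append(cv2.resize(p["image"][max(v-50,0):v+50,u-50:u+50],(400,400),interpolation=cv2.INTER_CUBIC))
    for l in("coil_center","coil_tags","cam_focus","cam_lens"):print(n,l,[(round(m["score"],2),w(p,m["xyz"]).round(3).tolist()) for m in nets.mark_of(p,l)[:4]])
    P,col=pts(p,np.ones(p["depth"].shape,bool))
    # points in the focus frame
    F=R.from_euler("ZY",[-2,-24.5],degrees=True).as_matrix()
    Q=(P-[.524,.212,.24])@F
    k=(np.abs(Q[:,0])<.035)&(np.abs(Q[:,1])<.03)&(np.abs(Q[:,2])<.02)
    Q=Q[k]; C=col[k].astype(int); y=(C[:,2]-C[:,0])>50
    print("near",len(Q),"brass",y.sum(),np.percentile(Q[y],[2,50,98],axis=0).round(4).tolist() if y.any() else "")
    g=Q[:,0]>-.012
    if g.sum()>5: 
        print("tagpts",g.sum(),np.percentile(Q[g],[2,50,98],axis=0).round(4).tolist(), cv2.minAreaRect((Q[g][:,:2]*1000).astype(np.float32)))
cv2.imwrite("pics/end.png",np.hstack(c))
E
```

```text
rows 4 [-0.0002 -0.0001  0.0004] [ 0.0002 -0.     -0.0003] total [-0.0007 -0.0004  0.0016] [ 0.001 -0.    -0.001]
mid [[0.507, 0.211, 0.192], [0.506, 0.212, 0.192], [0.506, 0.212, 0.192]]
12.525 [ 0.05553941  0.16760815 -0.9571928 ] 0.04336972605150389 [ 0.32 -0.03  1.95 -0.2   0.83 -1.11]
side coil_center [(0.72, [0.473, -0.414, 0.018]), (0.58, [0.496, 0.212, 0.212]), (0.58, [0.28, -0.261, 0.016]), (0.53, [0.514, -0.179, 0.058])]
side coil_tags [(0.6, [0.275, -0.227, 0.032]), (0.55, [0.524, 0.213, 0.239]), (0.5, [0.437, -0.411, 0.028])]
side cam_focus []
side cam_lens [(0.69, [0.629, 0.205, 0.293]), (0.33, [0.516, -0.179, 0.056])]
near 83 brass 33 [[-0.024, -0.0226, -0.0174], [-0.0085, -0.0137, 0.002], [0.0004, 0.0143, 0.0049]]
tagpts 31 [[-0.0116, -0.0247, -0.004], [-0.0064, -0.0067, 0.0028], [0.001, 0.0198, 0.005]] ((-5.230563640594482, -2.5752620697021484), (12.915545463562012, 47.368316650390625), 0.6437881588935852)
top coil_center [(0.6, [0.276, -0.26, 0.019]), (0.58, [0.478, -0.413, 0.018]), (0.48, [0.503, 0.208, 0.213])]
top coil_tags [(0.62, [0.526, 0.21, 0.243]), (0.56, [0.272, -0.225, 0.029]), (0.42, [0.444, -0.411, 0.032])]
top cam_focus []
top cam_lens [(0.84, [0.634, 0.208, 0.292])]
near 210 brass 48 [[-0.007, -0.0213, -0.005], [-0.0024, -0.0031, 0.0018], [0.0027, 0.0182, 0.0066]]
tagpts 78 [[-0.0112, -0.0235, -0.0044], [-0.0049, -0.0031, 0.0018], [0.0026, 0.0183, 0.0069]] ((-4.3164215087890625, -2.3035125732421875), (43.17122268676758, 15.309771537780762), 88.57551574707031)
```

View pics/end.png

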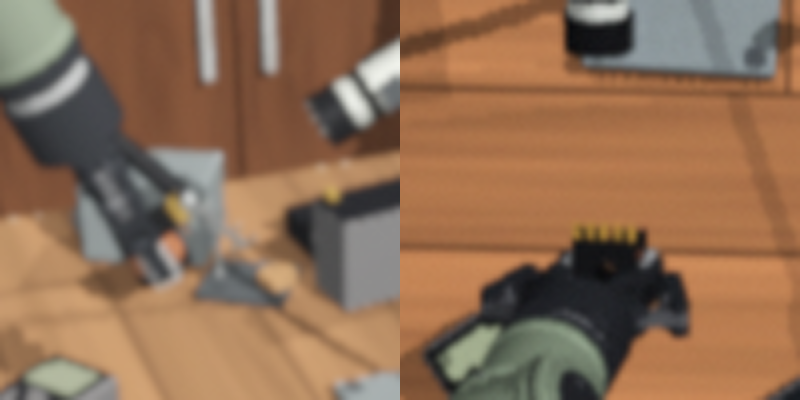

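Tags lie at the focus, facing the lens squarely: in the top view the row at about (608,235) runs parallel to the lens edge. They sit about 2 mm low in y, so I'll nudge, settle and hand in.

Emit:
{"op": "carry_out", "data": {"commands": "0 0 0.001 0 0 0 0.03;0 0 0.001 0 0 0 0.03;0 0 0 0 0 0 0.03;0 0 0 0 0 0 0.03;0 0 0 0 0 0 0.03;0 0 0 0 0 0 0.03"}}

```text
t: 13.78
ee_pos: [0.5068, 0.2131, 0.1915]
eef_rot: [0.694, 0.138, 0.162, -0.688]
force: [-0.5, 0.3, -1.9]
opening: 0.0433
```

```bash
python3 - <<'E'
from h import *
p=optics.capture("top")
for l in "coil_tags cam_lens choke_tall_center choke_flat_center mug multimeter phone screwdriver_grip carton lantern".split():
    print(l,[(round(m["score"],2),w(p,m["xyz"]).round(3).tolist()) for m in nets.mark_of(p,l)[:2]])
o=bot.get_obs();print(o["t"],o["ee_pos"],o["opening"],np.abs(o["joint_velocities"]).max())
print(bot.finish_job())
E
```

```text
coil_tags [(0.56, [0.442, -0.41, 0.034]), (0.54, [0.525, 0.207, 0.239])]
cam_lens [(0.68, [0.634, 0.207, 0.292])]
choke_tall_center [(0.66, [0.517, -0.185, 0.049])]
choke_flat_center [(0.46, [0.493, -0.082, 0.05])]
mug [(0.7, [0.76, -0.072, 0.004]), (0.69, [0.388, -0.171, 0.009])]
multimeter [(0.44, [0.405, 0.317, 0.001])]
phone [(0.9, [0.387, 0.13, -0.003])]
screwdriver_grip [(0.75, [0.39, -0.171, 0.01])]
carton [(0.78, [0.744, -0.296, 0.001]), (0.16, [0.409, 0.319, -0.0])]
lantern [(0.61, [0.601, -0.549, -0.002])]
14.325 [0.50678394 0.21312112 0.19156805] 0.04317387872890015 0.0021951579982803443
the job is handed in; nothing more can be done
None
```

I lifted the transformer coil straight up off its post and carried it to the inspection camera. It is held there, still, by the fingers on its plain flange edges. I handed the job in at about 14 s, and no verdict was reported.

- **Tag position:** the last reading put the tags at (0.525, 0.207, 0.239) m, against my focus estimate of (0.524, 0.212, 0.240) m. That is about 5 mm off, within the 15 mm limit.
- **Disagreement between readings:** before a final 2 mm nudge towards +y, the depth points put the row about 2–3 mm low in y and the network readings within about 2 mm. The reading after the nudge shows it lower in y by 5 mm, which is close to the network's own 4 mm error.
- **Orientation:** I set the tool to a camera pitch of 24.5° and yaw of -2°, both fitted from depth. The arm measured within about 0.1° of that. A fit to the tag outline agreed within about 1.5°.
- **Focus point:** the network gave no usable reading of the focus point itself, so I worked it out from the lens position and the fitted tube axis.
- **Surroundings:** the camera lens, the other two coils and all the bystanders read within about 6 mm of where they started.
- **Grip:** finger opening was steady at 43 mm, and the fingers stayed clear of the tags in the pictures.

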